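# File the washed serving boards and close the rack's end stop

### The job

Draw the two washed serving boards out of the slanted wire drainer and stand them on their long edges in the steel board rack, between the two boards that have slumped against its end wall and the sliding end stop. Then push the end stop up until the whole row of four stands upright, packed snug against the wall. Leave the other things on the table where they are.

Things in the scene. Friction and masses are not known exactly. Their poses are not given: they have to be found in the camera images.
- washed_board_1: Wooden serving board, 200 mm wide (y), 150 high (z), 16 thick (x), about 0.32 kg, hang hole in an upper corner. Origin: centre of its 200 x 16 mm underside. Stands in the drainer's front slot (nearer the robot), leaning 30 deg with its top towards the robot (drainer -x).
- washed_board_2: Wooden serving board, 200 mm wide (y), 150 high (z), 16 thick (x), about 0.32 kg, hang hole in an upper corner. Origin: centre of its 200 x 16 mm underside. Stands in the drainer's rear slot, leaning just like washed_board_1.
- filed_board_1: Wooden serving board, 200 mm wide (y), 150 high (z), 16 thick (x), about 0.32 kg, hang hole in an upper corner. Origin: centre of its 200 x 16 mm underside. Already in the rack, slumped 12 deg with its top edge against the end wall; loose, its foot slides on the rack floor when pushed, which brings it upright.
- filed_board_2: Wooden serving board, 200 mm wide (y), 150 high (z), 16 thick (x), about 0.32 kg, hang hole in an upper corner. Origin: centre of its 200 x 16 mm underside. Already in the rack, slumped against filed_board_1 at the same slant; its foot reaches to 65 mm from the wall.
- board_rack: Steel rack fixed to the table, 250 x 234 mm. Origin: centre of its footprint; x runs along the row towards the end wall, y left, z up. Floor 14 mm above the table; wall's inner face at x = +105 mm, wall 172 mm high. Boards stand across a channel 214 mm wide (y = +-107 mm) between side rails 40 mm high. Four packed boards take 64 mm.
- end_stop (a joint): Slide of the aluminium end stop along rack +x, m. 0 = fully open (inner face 185 mm from the wall), growing towards the wall; four boards are snug at 0.121. Stays where it is left: about 3 N of friction, up to about 12 N more when it pushes boards along.
- end_stop_face (a point): Middle of the outer face (away from the wall) of the stop's upright plate, 66 mm above the table. Plate 4 mm thick, 206 wide, top at 120 mm with a rolled edge. Its shoes and braces ride the side rails, 95 mm and more off the middle. Boards stand 44 mm higher than the stop, so a gripper pushing low on it must lean back from the row.
- drainer: Fixed steel wire drainer, 210 x 180 mm. Origin: centre of its footprint; x to the rear, y left. Two slots 85 mm apart along x, each between two wire hoops (4 mm play) slanted 30 deg, tops towards -x, 140 mm wide, reaching 85 mm up the board: a board comes out only along its own slant. Board feet 26 mm above the table.
- mill: Small clear shaker with a grey cap, 44 mm across, 90 mm high. Origin: centre of its underside. A bystander.
- shaker: Aluminium dredge shaker with a side handle, 66 x 90 x 106 mm high. Origin: centre of its underside. A bystander.
- spice_jar: Square spice jar with a green cap, 42 mm wide, 99 mm high, between rack and drainer. Origin: centre of its underside. A bystander.
- date_tape: Roll of tape lying flat, 106 mm across, 24 mm high. Origin: centre of its underside. A bystander.

How it is judged:
By the outcome, as a careful person would: the job done as asked, in the order asked, and still so for the second after the job is handed in, with the robot touching nothing.
It also fails if it takes over 67 s, if anything falls off the work surface, if the arm or the gripper's body presses on something with over 40 N, if the wrist force passes 120 N, or if a joint passes its speed limit or range.

### The arm

A 6-joint arm with a two-finger parallel gripper is mounted at the origin on a cart in front of the work surface, level with it; the furniture and walls round the work are solid. World frame = base frame: x ahead of the robot, y to its left, z up, the work surface at z = 0. Lengths are in m, angles in rad, forces in N, time in s.
With the tool pointing down it reaches from about 0.25 to 0.775 m from the base axis. Payload 8.9 kg.
Tool frame: the origin (TCP) lies at the very end of the fingers, on their centre line; the grasp point (between the pads) lies 19 mm behind it; z points along the fingers, y is the line along which they close (so a half turn about z gives the same grasp; the last joint's range is limited). The gripper opens to 85 mm and grips with 20 to 120 N. Pads are 22 mm wide; open, the fingers measure 114 mm over their backs; the gripper's body (76 mm by 85 mm) begins 54 mm behind the grasp point. The pads swing forward as they close: fully open they stand 13 mm farther back than shut.
Start: joints at [1.149, 0.291, -0.153, 1.127, 0, 1.431], TCP at [0.146, 0.504, 0.231] pointing down, gripper open.
Joint ranges: [-2.52, 2.52], [-0.91, 1.74], [-1.3, 1.37], [-1.96, 2.02], [-1.52, 1.47], [-3.14, 3.14]. Speed limits (rad/s): [2.22, 2.22, 2.79, 3.14, 3.14, 3.14].

### API

Orientations are given as a unit quaternion [w, x, y, z].
In Python, from cell import ctrl gives the robot as it stands.
- The arm moves only by the tool step_arm, never from a script. Its argument "increments" is a list of rows, each a list of 3 entries, a list of its own where there are three numbers: the shift along the tool's x, y, z scaled (see below), then the turn, a rotation vector about the tool's x, y, z scaled (see below), then the opening, from -1 (shut) to 1 (fully open). A call has exactly 5 rows; each row is the pose to reach, as a shift and turn from the pose commanded when the call began, along the tool's axes at that moment; what a row does not reach only later rows make up. The controller multiplies each number of a shift by 200 mm and each number of a turn by 60 degrees. A row lasts 1/10 s, in which the tool goes at most 50 mm and 8.59 degrees, less where a joint would pass 70% of its speed; a pose out of reach is approached as far as the arm can. A call with a number of a shift or a turn outside -1 to 1 is refused whole. A call with a gripper value outside its range is refused whole. The fingers move at their own pace and stop on an object; the grip force is fixed at half the most. Time passes only in rows, so rows that repeat a pose let the fingers close, or fill a call up. It gives the time, the measured TCP pose, the force, the opening and the grip force at its end, in the units of the state.
- ctrl.get_obs(): the state, without advancing time (a new reading comes with each control period).
- ctrl.capture(name): name is "scene" or "top" or "wrist"; returns the picture (420x560x3 uint8, blue, green, red); there is no depth.
- ctrl.camera_model(name): a dict with "camera_matrix" (3x3 intrinsics, pixels), "extrinsics" (4x4, takes a point from world to camera coordinates). Camera axes: x right, y up, looking along -z (the intrinsics and any distortion apply to the point x, -y, -z); pixel columns grow to the right and rows downward; lengths in m; the calibration is good to about 2 mm. A picture is of the moment at which its call begins: read the wrist's pose just before it. camera_model takes no time and is no camera call; for the wrist camera it gives the pose at the moment of the call.
- ctrl.hand_in(): hands the job in; it is judged then, once.
Trained networks look in the newest picture that a camera, given by its name, has taken for a name from the list of things; names that differ only in an ending like _2 or _b are one class to them, and where a whole thing is asked for, a point or a joint stands for the part that bears it (a point fixed in the world has none). Each returns a list of dicts, best first, with "conf" (0 to 1); they miss things now and then, are a little off and sometimes report something else, mostly with a low value. They report only what shows in the picture. A call takes as long as a camera call.
- ctrl.regions_of(camera, label): "region" (420x560 bool, what is visible of it).
- ctrl.pinpoint(camera, label): "point" ([x, y, z] in m, in world coordinates, good to about 4 mm: a listed point, or the origin of a listed thing).
The state is a dict: "t": time; "joint_pos": joint angles; "dq": joint speeds; "effort": joint torques, N m; "ee_pos": TCP position; "eef_rot": TCP orientation; "ft_force": force on the tool from outside, world axes, zero at the start; "ft_torque": the same for the moment, N m; "finger_gap": finger opening in m; "gripper_force": force on a finger pad.
Only numpy, scipy, OpenCV 4.12 (cv2) and the standard library are available. Lean on these libraries where they do the work, as an engineer would, in place of code of your own. Each camera call takes 0.05 s, during which the arm holds its last target. There are 200 camera calls.

## Working session

There is one attempt and no reset: what is moved stays moved. The work goes in short steps, Python scripts to look and compute and a tool call to move; the robot and the scene stay as the last step left them, time stands still between calls to the robot, and variables do not carry over. Pictures are saved under pics/ and viewed, at most 10 in all, crops included, and the job is handed in when it is done.

Besides the shell and the picture viewer there is one more tool, called after "Call:" as a command line: name --argument value ..., lists and objects as JSON in quotes. step_arm: Moves the arm, as the interface text tells. Its arguments: {"type":"object","properties":{"increments":{"type":"array","items":{"type":"array"}}},"required":["increments"]}

```bash
ls; mkdir -p pics; python3 - <<'E'
from cell import ctrl
import cv2,numpy as np
o=ctrl.get_obs();print({k:np.round(v,3).tolist() for k,v in o.items()})
a=ctrl.capture("scene");b=ctrl.capture("top")
cv2.imwrite("pics/s.png",a);cv2.imwrite("pics/t.png",b)
for c in("scene","top"):
  for l in ["washed_board_1","filed_board_1","board_rack","end_stop_face","drainer","mill","shaker","spice_jar","date_tape"]:
    print(c,l,[(np.round(d["point"],4).tolist(),round(float(d["conf"]),2)) for d in ctrl.pinpoint(c,l)])
  m=ctrl.camera_model(c);print(np.round(m["camera_matrix"],1).tolist(),np.round(m["extrinsics"],4).tolist(),m.keys())
print(ctrl.get_obs()["t"])
E
```

```text
pics
{'t': 0.0, 'joint_pos': [1.149, 0.291, -0.154, 1.127, -0.0, 1.431], 'dq': [-0.001, 0.0, 0.0, -0.001, -0.001, 0.001], 'effort': [0.0, -53.715, 33.137, 0.016, -0.0, -0.0], 'ee_pos': [0.146, 0.504, 0.231], 'eef_rot': [-0.0, 0.141, 0.99, -0.001], 'ft_force': [-0.476, -0.375, 1.057], 'ft_torque': [-0.006, 0.01, -0.015], 'gripper_force': 0.0, 'finger_gap': 0.085}
scene washed_board_1 [([0.5385, -0.2456, 0.0323], 0.92), ([0.3936, -0.0202, 0.0026], 0.72), ([0.571, 0.172, 0.0012], 0.65), ([0.6228, -0.2194, 0.0325], 0.56)]
scene filed_board_1 [([0.6185, 0.1668, 0.0182], 0.68)]
scene board_rack [([0.5693, 0.1693, 0.0004], 0.8)]
scene end_stop_face [([0.498, 0.1646, 0.0624], 0.58)]
scene drainer [([0.5602, -0.2408, 0.0037], 0.86)]
scene mill [([0.3932, -0.0198, 0.0042], 0.9)]
scene shaker [([0.621, -0.4724, -0.0018], 0.68)]
scene spice_jar [([0.629, -0.0757, 0.0024], 0.85)]
scene date_tape [([0.7557, -0.0943, 0.001], 0.94)]
[[466.3, 0.0, 285.6], [0.0, 466.3, 206.1], [0.0, 0.0, 1.0]] [[0.4633, -0.8861, 0.0137, -0.4066], [0.6412, 0.3459, 0.6849, -0.395], [-0.6117, -0.3086, 0.7285, -0.8516], [0.0, 0.0, 0.0, 1.0]] dict_keys(['camera_matrix', 'extrinsics'])
top washed_board_1 [([0.5345, -0.247, 0.0304], 0.71)]
top filed_board_1 [([0.6202, 0.1659, 0.0178], 0.72)]
top board_rack [([0.5731, 0.1696, -0.0011], 0.59)]
top end_stop_face []
top drainer [([0.624, 0.1674, 0.0142], 0.24)]
top mill [([0.3925, -0.0248, 0.0007], 0.64)]
top shaker [([0.6284, -0.4763, 0.0035], 0.58), ([0.3905, -0.0253, -0.0004], 0.27)]
top spice_jar [([0.6251, -0.0722, 0.0], 0.67)]
top date_tape [([0.754, -0.0855, -0.0013], 0.88)]
[[474.5, 0.0, 284.0], [0.0, 474.5, 209.8], [0.0, 0.0, 1.0]] [[0.0088, -0.9999, 0.0093, -0.1392], [0.9953, 0.0097, 0.0961, -0.5922], [-0.0962, 0.0084, 0.9953, -1.1066], [0.0, 0.0, 0.0, 1.0]] dict_keys(['camera_matrix', 'extrinsics'])
1.0
```

View pics/s.png

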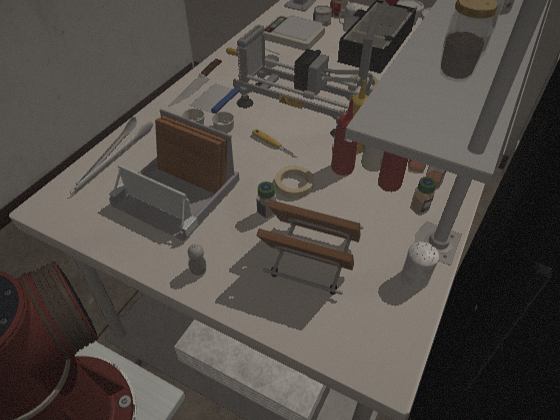

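View pics/t.png

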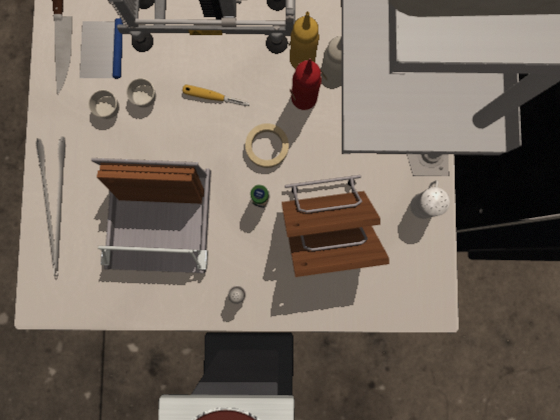

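The top picture shows the rack at left around (155,220) and the drainer at (335,230) with both boards' upper edges towards the robot. A shelf overhangs at upper right with its near corner at about (342,152), which is (350,133) in the scene picture. Next I fit board models to the silhouettes.

```bash
cat > h.py <<'E'
from cell import ctrl
import cv2,numpy as np
from scipy.spatial.transform import Rotation as Ro
from scipy.optimize import minimize
def proj(c,P,M=None):
    m=M or ctrl.camera_model(c);K=np.array(m["camera_matrix"]);E=np.array(m["extrinsics"])
    q=np.atleast_2d(P)@E[:3,:3].T+E[:3,3];q=q*[1,-1,-1];q=q@K.T
    return q[:,:2]/q[:,2:]
def box(foot,yaw,lean,):  # foot: world centre of underside; lean>0 top towards +x
    R=Ro.from_euler("zy",[yaw,lean]).as_matrix()
    c=np.array([[x,y,z] for x in(-.008,.008) for y in(-.1,.1) for z in(0,.15)])
    return c@R.T+foot
def mask(c,boxes,M):
    im=np.zeros((1680,2240),np.uint8)
    for b in boxes: cv2.fillConvexPoly(im,cv2.convexHull((proj(c,b,M)*4+1.5).round().astype(np.int32)),255)
    return cv2.resize(im,(560,420),interpolation=cv2.INTER_AREA)/255.
def fit(p0,boxes,regs):
    Ms={c:ctrl.camera_model(c) for c in regs}
    def f(p):
        s=0
        for c,r in regs.items():
            a=mask(c,boxes(p),Ms[c]);s+=1-np.minimum(a,r).sum()/np.maximum(a,r).sum()
        return s
    S=np.vstack([p0]+[p0+np.eye(len(p0))[i]*d for i,d in enumerate([.01,.01,.1])])
    for _ in range(3):
        r=minimize(f,S[0],method="Nelder-Mead",options=dict(initial_simplex=S,xatol=1e-5,fatol=1e-5,maxiter=300));S=S-S[0]+r.x;S=r.x+(S-r.x)*.5
    return r.x,r.fun
def union(c,l,n,near=None):
    m=np.zeros((420,560),bool)
    for d in ctrl.regions_of(c,l)[:n]:
        print(c,l,round(float(d["conf"]),2),d["region"].sum(),np.argwhere(d["region"]).mean(0).round(0)[::-1]);
        if d["conf"]>.5:m|=d["region"]
    return m.astype(float)
def plan(p,R,pt,Rt):
    "shift,turn scaled from pose (p,R) to (pt,Rt)"
    return np.round(R.T@(np.array(pt)-p)/.2,3).tolist(),np.round(Ro.from_matrix(R.T@Rt).as_rotvec(degrees=True)/60,3).tolist()
def obs():
    o=ctrl.get_obs();w=np.array(o["eef_rot"])
    return o,np.array(o["ee_pos"]),Ro.from_quat(w[[1,2,3,0]]).as_matrix()
def tool(yaw,lean):
    "tool y along +x of yaw frame, z down tilted: lean>0 the gripper's body leans to -x"
    x=np.array([-np.sin(yaw),np.cos(yaw),0]);h=np.array([np.cos(yaw),np.sin(yaw),0])
    z=np.sin(lean)*h-np.cos(lean)*np.array([0,0,1]);return np.c_[x,np.cross(z,x),z]
E
python3 - <<'E'
from h import *
W={};F={}
for c in("scene","top"):
    W[c]=union(c,"washed_board_1",4);F[c]=union(c,"filed_board_1",4)
    v=np.zeros((420,560,3),np.uint8);v[...,0]=W[c]*255;v[...,2]=F[c]*255;cv2.imwrite(f"pics/m_{c}.png",v);np.savez(f"m_{c}.npz",W=W[c],F=F[c])
def tri(a,b):
    A=[];
    for c,(u,v) in(("scene",a),("top",b)):
        m=ctrl.camera_model(c);K=np.array(m["camera_matrix"]);E=np.array(m["extrinsics"]);P=K@np.diag([1,-1,-1])@E[:3]
        A+=[u*P[2]-P[0],v*P[2]-P[1]]
    X=np.linalg.svd(np.array(A))[2][-1];return X[:3]/X[3]
print("shelf",tri((350,133),(343,152)))
E
python3 - <<'E'
import cv2,numpy as np
a=np.vstack([np.hstack([cv2.imread(f"pics/{i}.png")[130:300,80:460],]) for i in("t","m_top")])
cv2.imwrite("pics/c1.png",cv2.resize(a,None,fx=1.7,fy=1.7))
E
```

```text
scene washed_board_1 0.95 1297 [307. 248.]
scene washed_board_1 0.76 1297 [314. 219.]
scene filed_board_1 0.87 530 [207. 143.]
top washed_board_1 0.96 3541 [337. 251.]
top washed_board_1 0.93 3013 [329. 214.]
top washed_board_1 0.54 8013 [157. 229.]
top filed_board_1 0.94 2701 [151. 186.]
top filed_board_1 0.69 856 [155. 170.]
shelf [ 0.68081878 -0.24560869  0.28732212]
```

View pics/c1.png

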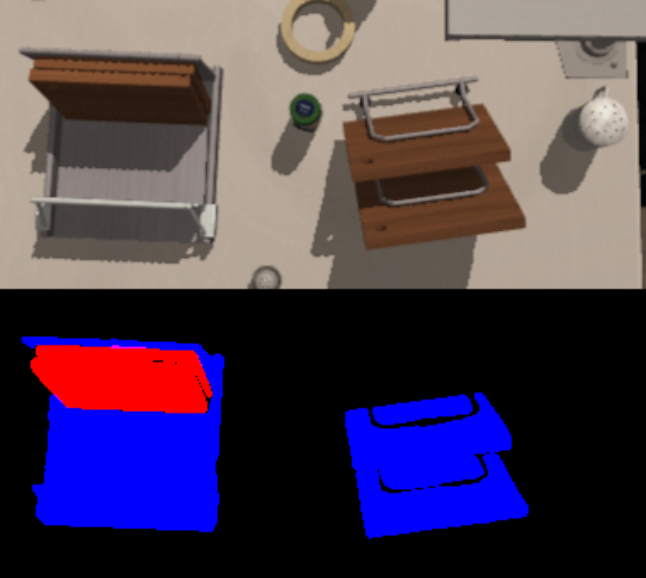

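```bash
python3 - <<'E'
from h import *
W={};F={}
for c in("scene","top"):
    d=np.load(f"m_{c}.npz");w=d["W"].copy()
    if c=="top": w[:,:270]=0
    W[c]=cv2.morphologyEx(w,cv2.MORPH_CLOSE,np.ones((7,7)));F[c]=d["F"]
L=np.deg2rad(30)
def wb(p):
    d=.085*np.array([np.cos(p[2]),np.sin(p[2]),0]);f=np.array([p[0],p[1],.030])
    return [box(f,p[2],-L),box(f+d,p[2],-L)]
for regs in (W,{"top":W["top"]},{"scene":W["scene"]}): print("washed1 foot",*fit(np.array([.536,-.246,.1]),wb,regs))
def fb(p):
    R=Ro.from_euler("z",p[2]).as_matrix();o=[p[0],p[1],0];l=np.deg2rad(12)
    return [box(R@[x,0,.0157]+o,p[2],l) for x in(.066,.0487)]
F2={"top":F["top"]}
print("rack",*fit(np.array([.571,.169,-.05]),fb,F2))
for c in("scene","top"):
    r=ctrl.regions_of(c,"board_rack");print(c,len(r))
E
```

```text
washed1 foot [ 0.53744907 -0.24749704  0.13206327] 0.27694300016464524
washed1 foot [ 0.53712633 -0.25007393  0.16141495] 0.041557587259821394
washed1 foot [ 0.53742287 -0.2441064   0.12319659] 0.2184949951039058
rack [ 0.57133784  0.16260306 -0.0223095 ] 0.03940487899782752
scene 2
top 1
```

```bash
cat >> h.py <<'E'
def seq(ways,p=None,R=None):
    "print one target (shift,turn) per call for successive ways (pos,R)"
    if p is None: _,p,R=obs()
    for pt,Rt in ways:
        s,t=plan(p,R,pt,Rt);print(s,t,"dist mm",round(np.linalg.norm(pt-p)*1e3),"deg",round(np.linalg.norm(t)*60,1))
        p=p+R@np.array(s)*.2;R=R@Ro.from_rotvec(np.array(t)*np.pi/3).as_matrix()
def lerp(p,R,pt,Rt,n):
    v=Ro.from_matrix(R.T@Rt).as_rotvec();return [(p+(pt-p)*k/n,R@Ro.from_rotvec(v*k/n).as_matrix()) for k in range(1,n+1)]
E
python3 - <<'E'
from h import *
o,p,R=obs();psi=.145
Rt=tool(psi,np.pi/6);top=np.array([.463,-.259,.160]);pt=top-.11*Rt[:,2]
print(pt);seq(lerp(p,R,pt,Rt,4))
E
```

```text
[ 0.40857718 -0.26694708  0.25526279]
[-0.584, -0.834, -0.03] [-0.111, -0.071, 0.266] dist mm 204 deg 17.8
[-0.793, -0.636, -0.064] [-0.111, -0.072, 0.267] dist mm 204 deg 17.9
[-0.942, -0.383, -0.059] [-0.111, -0.071, 0.266] dist mm 204 deg 17.8
[-1.013, -0.105, -0.013] [-0.111, -0.071, 0.266] dist mm 204 deg 17.8
```

Call:
step_arm --increments '[[[-0.584,-0.834,-0.03],[-0.111,-0.071,0.266],1],[[-0.584,-0.834,-0.03],[-0.111,-0.071,0.266],1],[[-0.584,-0.834,-0.03],[-0.111,-0.071,0.266],1],[[-0.584,-0.834,-0.03],[-0.111,-0.071,0.266],1],[[-0.584,-0.834,-0.03],[-0.111,-0.071,0.266],1]]'

```text
t: 1.8
ee_pos: [0.2127, 0.3073, 0.2374]
eef_rot: [0.045, 0.279, 0.958, 0.052]
ft_force: [0.1, 0.9, 0.2]
finger_gap: 0.0853
gripper_force: 0.0
```

Call:
step_arm --increments '[[[-0.793,-0.636,-0.064],[-0.111,-0.072,0.267],1],[[-0.793,-0.636,-0.064],[-0.111,-0.072,0.267],1],[[-0.793,-0.636,-0.064],[-0.111,-0.072,0.267],1],[[-0.793,-0.636,-0.064],[-0.111,-0.072,0.267],1],[[-0.793,-0.636,-0.064],[-0.111,-0.072,0.267],1]]'

```text
t: 2.3
ee_pos: [0.2773, 0.1205, 0.2438]
eef_rot: [0.09, 0.406, 0.904, 0.103]
ft_force: [0.3, 0.5, -0.2]
finger_gap: 0.0855
gripper_force: 0.0
```

Call:
step_arm --increments '[[[-0.942,-0.383,-0.059],[-0.111,-0.071,0.266],1],[[-0.942,-0.383,-0.059],[-0.111,-0.071,0.266],1],[[-0.942,-0.383,-0.059],[-0.111,-0.071,0.266],1],[[-0.942,-0.383,-0.059],[-0.111,-0.071,0.266],1],[[-0.942,-0.383,-0.059],[-0.111,-0.071,0.266],1]]'

```text
t: 2.8
ee_pos: [0.3364, -0.0529, 0.2492]
eef_rot: [0.132, 0.525, 0.827, 0.151]
ft_force: [2.3, 0.7, -0.2]
finger_gap: 0.0855
gripper_force: 0.0
```

Call:
step_arm --increments '[[[-1,-0.105,-0.013],[-0.111,-0.071,0.266],1],[[-1,-0.105,-0.013],[-0.111,-0.071,0.266],1],[[-1,-0.105,-0.013],[-0.111,-0.071,0.266],1],[[-1,-0.105,-0.013],[-0.111,-0.071,0.266],1],[[-1,-0.105,-0.013],[-0.111,-0.071,0.266],1]]'

```text
t: 3.3
ee_pos: [0.4025, -0.248, 0.254]
eef_rot: [0.17, 0.632, 0.73, 0.195]
ft_force: [-0.6, 0.1, -0.1]
finger_gap: 0.0854
gripper_force: 0.0
```

```bash
python3 - <<'E'
from h import *
im=ctrl.capture("wrist");cv2.imwrite("pics/w1.png",im)
m=ctrl.camera_model("wrist");import json;json.dump({k:np.array(v).tolist() for k,v in m.items()},open("w1.json","w"))
o,p,R=obs();print(p,o["joint_pos"],o["t"])
E=np.array(m["extrinsics"]);print("cam",-E[:3,:3].T@E[:3,3])
for l in("washed_board_1","drainer"):
  print([(np.round(d["point"],4).tolist(),round(float(d["conf"]),2)) for d in ctrl.pinpoint("wrist",l)])
L=np.deg2rad(30);psi=.145;d=.085*np.array([np.cos(psi),np.sin(psi),0]);f=np.array([.537,-.248,.030])
v=im.copy()
for b in(box(f,psi,-L),box(f+d,psi,-L)):
    q=proj("wrist",b,m).round().astype(int)
    for i in range(8):
        for k in(1,2,4):
            if not i&k: cv2.line(v,q[i].tolist(),q[i|k].tolist(),(0,255,0),1)
cv2.imwrite("pics/w1o.png",v)
E
```

```text
[ 0.40162764 -0.24497698  0.25366238] [-1.04128396 -0.05701469 -0.62162741  0.79403202  0.48128349  0.43847562] 3.35
cam [ 0.3200094  -0.17948559  0.37717043]
[([0.618, -0.2227, 0.0323], 0.73), ([0.6258, -0.0747, -0.0038], 0.3)]
[([0.559, -0.2415, 0.0022], 0.61)]
```

View pics/w1o.png

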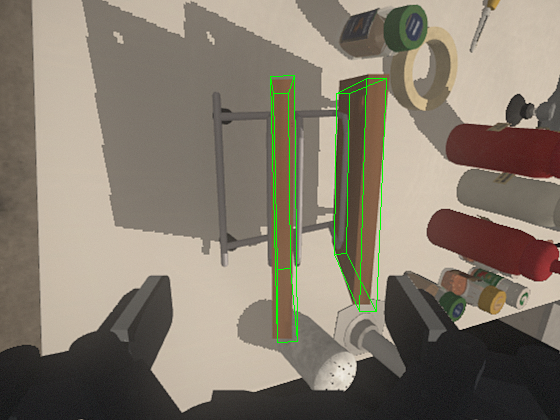

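```bash
python3 - <<'E'
from h import *
psi=.145;Rt=tool(psi,np.pi/6);top=np.array([.4628,-.2588,.1599]);z=Rt[:,2]
seq([(top-.035*z,Rt),(top+.042*z,Rt)])
E
```

```text
[-0.13, 0.021, 0.378] [-0.001, -0.002, -0.0] dist mm 80 deg 0.1
[0.0, -0.0, 0.385] [0.0, 0.0, -0.0] dist mm 77 deg 0.0
```

Call:
step_arm --increments '[[[-0.13,0.021,0.1],[0,0,0],0],[[-0.13,0.021,0.25],[0,0,0],0],[[-0.13,0.021,0.378],[0,0,0],0],[[-0.13,0.021,0.378],[0,0,0],0],[[-0.13,0.021,0.378],[0,0,0],0]]'

```text
t: 3.95
ee_pos: [0.4454, -0.2606, 0.1914]
eef_rot: [0.169, 0.631, 0.731, 0.196]
ft_force: [-0.1, -0.3, 0.9]
finger_gap: 0.0428
gripper_force: 0.0
```

Call:
step_arm --increments '[[[0,0,0.1],[0,0,0],0],[[0,0,0.2],[0,0,0],0],[[0,0,0.3],[0,0,0],0],[[0,0,0.385],[0,0,0],0],[[0,0,0.385],[0,0,0],0]]'

```text
t: 4.45
ee_pos: [0.4835, -0.2557, 0.1242]
eef_rot: [0.169, 0.631, 0.731, 0.196]
ft_force: [-0.6, -0.0, 0.8]
finger_gap: 0.0425
gripper_force: 0.0
```

Call:
step_arm --increments '[[[0,0,0],[0,0,0],-1],[[0,0,0],[0,0,0],-1],[[0,0,0],[0,0,0],-1],[[0,0,0],[0,0,0],-1],[[0,0,0],[0,0,0],-1]]'

```text
t: 4.95
ee_pos: [0.4841, -0.2571, 0.1252]
eef_rot: [0.17, 0.631, 0.731, 0.196]
ft_force: [-2.9, 0.1, 7.5]
finger_gap: 0.0156
gripper_force: 61.1
```

Call:
step_arm --increments '[[[0,0,-0.06],[0,0,0],-1],[[0,0,-0.13],[0,0,0],-1],[[0,0,-0.21],[0,0,0],-1],[[0,0,-0.3],[0,0,0],-1],[[0,0,-0.3],[0,0,0],-1]]'

```text
t: 5.45
ee_pos: [0.4538, -0.2616, 0.1775]
eef_rot: [0.17, 0.632, 0.731, 0.195]
ft_force: [0.1, -0.5, -3.1]
finger_gap: 0.0155
gripper_force: 60.1
```

Call:
step_arm --increments '[[[0,0,-0.1],[0,0,0],-1],[[0,0,-0.2],[0,0,0],-1],[[0,0,-0.3],[0,0,0],-1],[[0,0,-0.3],[0,0,0],-1],[[0,0,-0.3],[0,0,0],-1]]'

```text
t: 5.95
ee_pos: [0.4243, -0.2651, 0.2272]
eef_rot: [0.169, 0.632, 0.731, 0.196]
ft_force: [0.2, 0.8, -3.2]
finger_gap: 0.0152
gripper_force: 60.2
```

```bash
python3 - <<'E'
from h import *
im=cv2.imread("pics/t.png");S=5
x0,y0,x1,y1=80,140,225,285
v=cv2.resize(im[y0:y1,x0:x1],None,fx=S,fy=S,interpolation=cv2.INTER_CUBIC)
rx,ry,ya=.571,.168,-.022
R=Ro.from_euler("z",ya).as_matrix();T=lambda P:np.array(P)@R.T+[rx,ry,0]
def line(P,c):
    q=((proj("top",T(P))-[x0,y0]+.5)*S).round().astype(int);cv2.polylines(v,[q.reshape(-1,1,2)],False,c,1)
G=(0,255,0);B=(255,0,0);Y=(0,255,255)
line([[.105,-.117,.172],[.105,.117,.172]],G)
line([[-.125,-.117,0],[.125,-.117,0],[.125,.117,0],[-.125,.117,0],[-.125,-.117,0]],B)
for s in(-1,1): line([[-.12,.107*s,.04],[.105,.107*s,.04]],G)
line([[-.08,-.103,.12],[-.08,.103,.12],[-.084,.103,.12],[-.084,-.103,.12],[-.08,-.103,.12]],Y)
line([[.04,-.1,.0173],[.04,.1,.0173]],Y)
cv2.imwrite("pics/r1.png",v[:600])
E
```

```text
(no output)
```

View pics/r1.png

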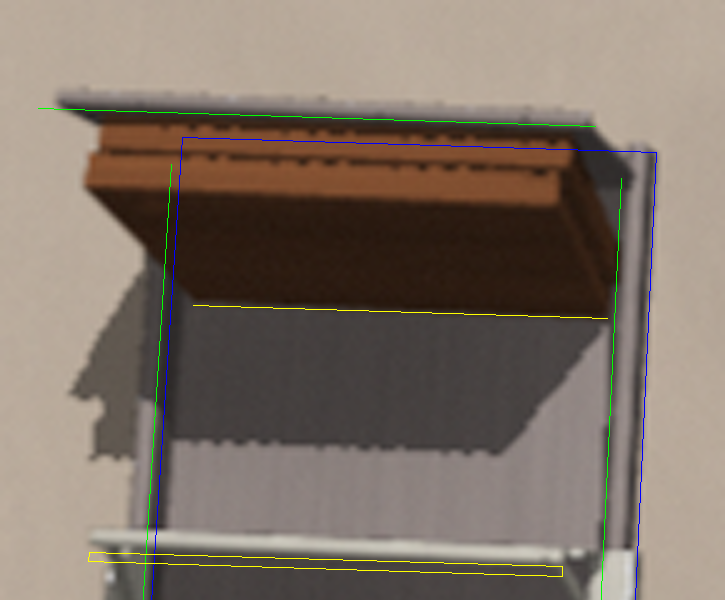

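```bash
cat >> h.py <<'E'
YA=-.022
def rk(x,y,z): return Ro.from_euler("z",YA).as_matrix()@[x,y,z]+np.array([.571,.168,0])
E
python3 - <<'E'
from h import *
o,p,R=obs();Rt=tool(YA,0)
a=p+[.02,.06,.06];w=lerp(p,R,a,Rt,3)[0][1]
b=rk(.024,-.002,.285)
L=lerp(a,w,b,Rt,2)
print(p,b);seq([(a,w)]+L+[(b-[0,0,.115],Rt)])
E
```

```text
[ 0.42425953 -0.2651183   0.2272387 ] [0.5949502  0.16547253 0.285     ]
[0.283, 0.273, -0.189] [0.166, -0.014, 0.052] dist mm 87 deg 10.5
[0.889, 0.425, 0.17] [0.166, -0.014, 0.052] dist mm 200 deg 10.5
[0.913, 0.399, 0.085] [0.166, -0.014, 0.052] dist mm 200 deg 10.5
[-0.0, 0.0, 0.575] [-0.0, -0.0, -0.0] dist mm 115 deg 0.0
```

Call:
step_arm --increments '[[[0.283,0.273,-0.189],[0.166,-0.014,0.052],-1],[[0.283,0.273,-0.189],[0.166,-0.014,0.052],-1],[[0.283,0.273,-0.189],[0.166,-0.014,0.052],-1],[[0.283,0.273,-0.189],[0.166,-0.014,0.052],-1],[[0.283,0.273,-0.189],[0.166,-0.014,0.052],-1]]'

```text
t: 6.45
ee_pos: [0.4436, -0.2046, 0.2861]
eef_rot: [0.112, 0.665, 0.726, 0.131]
ft_force: [-0.3, 0.4, -2.7]
finger_gap: 0.0153
gripper_force: 61.0
```

Call:
step_arm --increments '[[[0.2,0.1,0.03],[0.033,-0.003,0.01],-1],[[0.4,0.2,0.07],[0.066,-0.006,0.02],-1],[[0.6,0.3,0.11],[0.1,-0.009,0.03],-1],[[0.8,0.4,0.15],[0.14,-0.012,0.045],-1],[[0.889,0.425,0.17],[0.166,-0.014,0.052],-1]]'

```text
t: 6.95
ee_pos: [0.52, -0.0174, 0.2853]
eef_rot: [0.056, 0.693, 0.716, 0.066]
ft_force: [-1.1, -0.7, -3.3]
finger_gap: 0.0155
gripper_force: 61.0
```

Call:
step_arm --increments '[[[0.22,0.1,0.02],[0.05,-0.003,0.01],-1],[[0.44,0.2,0.04],[0.1,-0.006,0.025],-1],[[0.66,0.3,0.06],[0.14,-0.01,0.04],-1],[[0.85,0.37,0.08],[0.166,-0.014,0.052],-1],[[0.913,0.399,0.085],[0.166,-0.014,0.052],-1]]'

```text
t: 7.45
ee_pos: [0.5954, 0.1681, 0.2823]
eef_rot: [-0.002, 0.714, 0.7, -0.001]
ft_force: [0.7, -0.5, -3.1]
finger_gap: 0.0152
gripper_force: 60.9
```

```bash
python3 - <<'E'
from h import *
v=ctrl.capture("scene");cv2.imwrite("pics/s2.png",cv2.resize(v[80:320,80:400],None,fx=2,fy=2))
o,p,R=obs();print(p,R.round(3).tolist(),o["ft_force"],o["joint_pos"]);b=rk(.024,-.002,.285);seq([(b,tool(YA,0)),(b-[0,0,.145],tool(YA,0))])
E
```

```text
[0.59561744 0.16826014 0.28260832] [[0.02, 1.0, -0.003], [1.0, -0.02, 0.001], [0.001, -0.003, -1.0]] [-1.48985562  0.38719207 -2.91854301] [1.56500228e-01 4.61266298e-01 2.34422917e-01 1.34701884e+00
 1.44930439e-03 1.74734183e+00]
[-0.014, -0.003, -0.012] [-0.003, -0.001, 0.002] dist mm 4 deg 0.2
[0.0, 0.0, 0.725] [-0.0, 0.0, -0.0] dist mm 145 deg 0.0
```

View pics/s2.png

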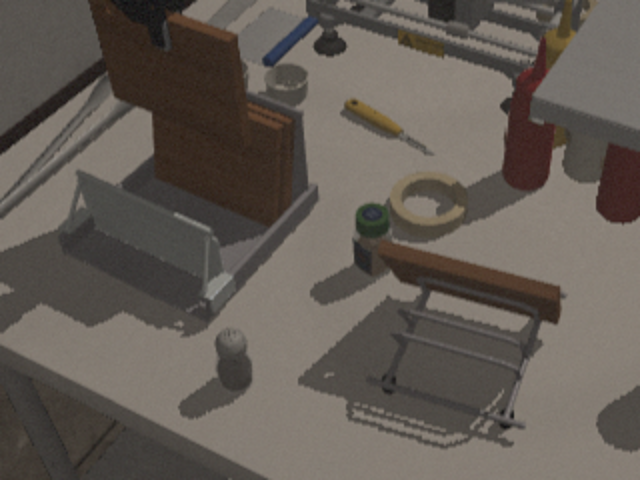

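Call:
step_arm --increments '[[[-0.014,0,0.18],[0,0,0],-1],[[-0.014,0,0.36],[0,0,0],-1],[[-0.014,0,0.54],[0,0,0],-1],[[-0.014,0,0.72],[0,0,0],-1],[[-0.014,0,0.74],[0,0,0],-1]]'

```text
t: 8.0
ee_pos: [0.5909, 0.1604, 0.1327]
eef_rot: [-0.002, 0.715, 0.699, -0.004]
ft_force: [-1.2, -0.6, -3.7]
finger_gap: 0.0153
gripper_force: 60.9
```

Call:
step_arm --increments '[[[0,0,0.01],[0,0,0],-1],[[0,0,0.02],[0,0,0],-1],[[0,0,0.03],[0,0,0],-1],[[0,0,0.04],[0,0,0],-1],[[0,0,0.04],[0,0,0],-1]]'

```text
t: 8.5
ee_pos: [0.5949, 0.1629, 0.1304]
eef_rot: [0.0, 0.715, 0.699, 0.0]
ft_force: [-0.1, 0.1, -2.3]
finger_gap: 0.0152
gripper_force: 60.9
```

Call:
step_arm --increments '[[[0,0,0.006],[0,0,0],-1],[[0,0,0.012],[0,0,0],-1],[[0,0,0.018],[0,0,0],-1],[[0,0,0.024],[0,0,0],-1],[[0,0,0.024],[0,0,0],-1]]'

```text
t: 9.0
ee_pos: [0.5949, 0.1629, 0.1254]
eef_rot: [0.0, 0.715, 0.699, 0.0]
ft_force: [0.3, -0.3, 1.4]
finger_gap: 0.0152
gripper_force: 61.4
```

Call:
step_arm --increments '[[[0,0,0],[0,0,0],-0.4],[[0,0,0],[0,0,0],-0.4],[[0,0,0],[0,0,0],-0.4],[[0,0,-0.1],[0,0,0],-0.4],[[0,0,-0.25],[0,0,0],-0.4]]'

```text
t: 9.5
ee_pos: [0.5934, 0.1626, 0.174]
eef_rot: [-0.001, 0.715, 0.699, -0.001]
ft_force: [0.6, 0.7, 0.1]
finger_gap: 0.0258
gripper_force: 0.0
```

Call:
step_arm --increments '[[[0,0,-0.25],[0,0,0],-0.4],[[0,0,-0.5],[0,0,0],-0.4],[[0,0,-0.6],[0,0,0],-0.4],[[0,0,-0.6],[0,0,0],-0.4],[[0,0,-0.6],[0,0,0],-0.4]]'

```text
t: 10.0
ee_pos: [0.5947, 0.1628, 0.2948]
eef_rot: [0.0, 0.715, 0.699, 0.0]
ft_force: [-1.1, -0.4, -0.2]
finger_gap: 0.0263
gripper_force: 0.0
```

```bash
python3 - <<'E'
from h import *
v=ctrl.capture("scene");t=ctrl.capture("top")
cv2.imwrite("pics/s3.png",np.hstack([cv2.resize(v[90:250,90:270],None,fx=2,fy=2),cv2.resize(t[140:300,80:260],None,fx=2,fy=2)]))
o,p,R=obs();psi=.145;Rt=tool(psi,np.pi/6);z=Rt[:,2]
top=np.array([.4628,-.2588,.1599])+.085*np.array([np.cos(psi),np.sin(psi),0])
print(o["t"],p,top)
h=top-.075*z
print([(np.round(d["point"],4).tolist(),round(float(d["conf"]),2)) for d in ctrl.pinpoint("scene","washed_board_2")])
seq(lerp(p,R,h,Rt,3)+[(top+.042*z,Rt)])
E
```

```text
10.1 [0.59391778 0.16271843 0.29349227] [ 0.546908   -0.24651814  0.1599    ]
[([0.5915, 0.1676, 0.0137], 0.81), ([0.6207, -0.2194, 0.0299], 0.79), ([0.6201, -0.4744, -0.0016], 0.61)]
[-0.694, -0.125, 0.115] [-0.167, 0.014, -0.052] dist mm 143 deg 10.5
[-0.687, -0.179, 0.078] [-0.167, 0.014, -0.052] dist mm 143 deg 10.5
[-0.677, -0.227, 0.033] [-0.167, 0.014, -0.051] dist mm 143 deg 10.5
[0.0, 0.0, 0.585] [-0.0, -0.0, -0.001] dist mm 117 deg 0.1
```

View pics/s3.png

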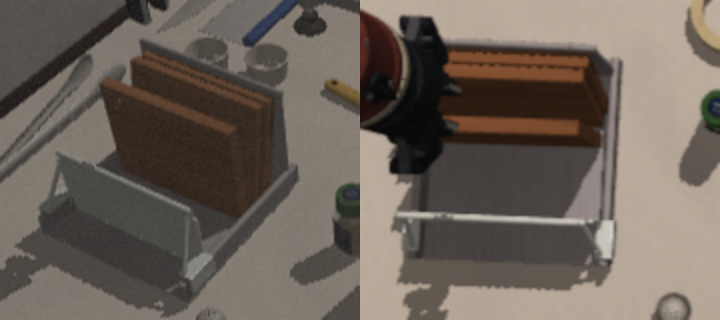

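Call:
step_arm --increments '[[[-0.22,-0.04,0.02],[-0.04,0,-0.01],0],[[-0.44,-0.08,0.05],[-0.08,0.01,-0.02],0],[[-0.694,-0.125,0.115],[-0.167,0.014,-0.052],0],[[-0.694,-0.125,0.115],[-0.167,0.014,-0.052],0],[[-0.694,-0.125,0.115],[-0.167,0.014,-0.052],0]]'

```text
t: 10.65
ee_pos: [0.5646, 0.0234, 0.2707]
eef_rot: [0.056, 0.694, 0.715, 0.065]
ft_force: [-0.4, -0.1, 1.0]
finger_gap: 0.0427
gripper_force: 0.0
```

Call:
step_arm --increments '[[[-0.25,-0.06,0.02],[-0.05,0,-0.01],0],[[-0.5,-0.12,0.05],[-0.11,0.01,-0.03],0],[[-0.687,-0.179,0.078],[-0.167,0.014,-0.052],0],[[-0.687,-0.179,0.078],[-0.167,0.014,-0.052],0],[[-0.687,-0.179,0.078],[-0.167,0.014,-0.052],0]]'

```text
t: 11.15
ee_pos: [0.5397, -0.1144, 0.2497]
eef_rot: [0.114, 0.665, 0.726, 0.132]
ft_force: [-0.0, 0.2, 1.1]
finger_gap: 0.0428
gripper_force: 0.0
```

Call:
step_arm --increments '[[[-0.25,-0.08,0.01],[-0.05,0,-0.01],0],[[-0.5,-0.16,0.02],[-0.11,0.01,-0.03],0],[[-0.677,-0.227,0.033],[-0.167,0.014,-0.051],0],[[-0.677,-0.227,0.033],[-0.167,0.014,-0.051],0],[[-0.677,-0.227,0.033],[-0.167,0.014,-0.051],0]]'

```text
t: 11.65
ee_pos: [0.5117, -0.2522, 0.2262]
eef_rot: [0.17, 0.632, 0.73, 0.197]
ft_force: [-0.0, 0.3, 0.3]
finger_gap: 0.0427
gripper_force: 0.0
```

```bash
python3 - <<'E'
from h import *
psi=.145;L=np.deg2rad(30);Rt=tool(psi,L);z=Rt[:,2]
im=ctrl.capture("wrist");m=ctrl.camera_model("wrist");o,p,R=obs()
f=np.array([.6211,-.2357,.030]);v=im.copy()
for dy,c in((0,(0,255,0)),):
    q=proj("wrist",box(f,psi,-L),m).round().astype(int)
    for i in range(8):
        for k in(1,2,4):
            if not i&k: cv2.line(v,q[i].tolist(),q[i|k].tolist(),c,1)
cv2.imwrite("pics/w2.png",v)
top=np.array([.5469,-.2465,.1599]);print(p,o["t"]);seq([(top+.042*z,Rt)])
E
```

```text
[ 0.51205819 -0.2511663   0.22644891] 11.7
[-0.003, -0.016, 0.586] [0.002, -0.001, 0.0] dist mm 117 deg 0.1
```

View pics/w2.png

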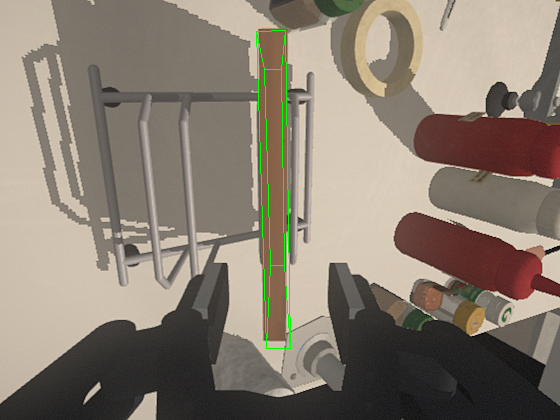

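The picture shows board 2 spanning rows 30–342 at column ~273, matching the model and sitting between the open fingers. I'll grasp it.

Call:
step_arm --increments '[[[0,-0.016,0.15],[0,0,0],0],[[0,-0.016,0.3],[0,0,0],0],[[0,-0.016,0.45],[0,0,0],0],[[0,-0.016,0.586],[0,0,0],0],[[0,-0.016,0.586],[0,0,0],0]]'

```text
t: 12.2
ee_pos: [0.5675, -0.2398, 0.1207]
eef_rot: [0.168, 0.63, 0.732, 0.197]
ft_force: [0.5, -0.2, 0.1]
finger_gap: 0.0428
gripper_force: 0.0
```

Call:
step_arm --increments '[[[0,0,0],[0,0,0],-1],[[0,0,0],[0,0,0],-1],[[0,0,0],[0,0,0],-1],[[0,0,0],[0,0,0],-1],[[0,0,0],[0,0,0],-1]]'

```text
t: 12.7
ee_pos: [0.567, -0.2438, 0.1246]
eef_rot: [0.171, 0.631, 0.73, 0.198]
ft_force: [1.7, 4.3, 6.5]
finger_gap: 0.0154
gripper_force: 60.6
```

Call:
step_arm --increments '[[[0,0,-0.06],[0,0,0],-1],[[0,0,-0.13],[0,0,0],-1],[[0,0,-0.21],[0,0,0],-1],[[0,0,-0.3],[0,0,0],-1],[[0,0,-0.3],[0,0,0],-1]]'

```text
t: 13.2
ee_pos: [0.5366, -0.2495, 0.1771]
eef_rot: [0.172, 0.632, 0.73, 0.196]
ft_force: [3.4, 0.0, 1.9]
finger_gap: 0.0156
gripper_force: 61.2
```

Call:
step_arm --increments '[[[0,0,-0.1],[0,0,0],-1],[[0,0,-0.2],[0,0,0],-1],[[0,0,-0.3],[0,0,0],-1],[[0,0,-0.3],[0,0,0],-1],[[0,0,-0.3],[0,0,0],-1]]'

```text
t: 13.7
ee_pos: [0.5062, -0.2527, 0.2258]
eef_rot: [0.17, 0.632, 0.73, 0.196]
ft_force: [0.3, -0.1, -2.5]
finger_gap: 0.0153
gripper_force: 61.0
```

```bash
python3 - <<'E'
from h import *
o,p,R=obs();Rt=tool(YA,0)
a=p+[-.01,.06,.06];w=lerp(p,R,a,Rt,3)[0][1]
b=rk(-.014,-.002,.285)
print(p,b);seq([(a,w)]+lerp(a,w,b,Rt,2)+[(b-[0,0,.15],Rt)])
E
```

```text
[ 0.50620613 -0.25268303  0.22581973] [0.55695939 0.16630846 0.285     ]
[0.304, 0.145, -0.263] [0.167, -0.014, 0.051] dist mm 85 deg 10.5
[0.881, 0.213, 0.09] [0.166, -0.014, 0.052] dist mm 182 deg 10.5
[0.892, 0.176, 0.042] [0.167, -0.014, 0.051] dist mm 182 deg 10.5
[-0.0, 0.0, 0.75] [0.0, 0.0, 0.0] dist mm 150 deg 0.0
```

Call:
step_arm --increments '[[[0.304,0.145,-0.263],[0.167,-0.014,0.051],-1],[[0.304,0.145,-0.263],[0.167,-0.014,0.051],-1],[[0.304,0.145,-0.263],[0.167,-0.014,0.051],-1],[[0.304,0.145,-0.263],[0.167,-0.014,0.051],-1],[[0.304,0.145,-0.263],[0.167,-0.014,0.051],-1]]'

```text
t: 14.2
ee_pos: [0.4959, -0.1924, 0.2848]
eef_rot: [0.113, 0.665, 0.726, 0.132]
ft_force: [-1.0, 0.4, -4.0]
finger_gap: 0.0153
gripper_force: 61.4
```

Call:
step_arm --increments '[[[0.2,0.05,0.02],[0.033,-0.003,0.01],-1],[[0.4,0.1,0.04],[0.066,-0.006,0.02],-1],[[0.6,0.15,0.06],[0.1,-0.009,0.03],-1],[[0.8,0.2,0.08],[0.14,-0.012,0.045],-1],[[0.881,0.213,0.09],[0.166,-0.014,0.052],-1]]'

```text
t: 14.7
ee_pos: [0.5266, -0.0105, 0.2848]
eef_rot: [0.056, 0.693, 0.716, 0.066]
ft_force: [-0.9, -1.4, -2.8]
finger_gap: 0.0152
gripper_force: 61.3
```

Call:
step_arm --increments '[[[0.22,0.04,0.01],[0.05,-0.003,0.01],-1],[[0.44,0.08,0.02],[0.1,-0.006,0.025],-1],[[0.66,0.12,0.03],[0.14,-0.01,0.04],-1],[[0.85,0.14,0.04],[0.167,-0.014,0.051],-1],[[0.892,0.146,0.042],[0.167,-0.014,0.051],-1]]'

```text
t: 15.2
ee_pos: [0.5511, 0.1695, 0.282]
eef_rot: [-0.001, 0.714, 0.7, -0.001]
ft_force: [0.3, -0.2, -2.1]
finger_gap: 0.0152
gripper_force: 61.3
```

Call:
step_arm --increments '[[[0,0,0.0],[0,0,0],-1],[[0,0,0],[0,0,0],-1],[[0,0,0.1],[0,0,0],-1],[[0,0,0.2],[0,0,0],-1],[[0,0,0.2],[0,0,0],-1]]'

```text
t: 15.7
ee_pos: [0.5493, 0.1645, 0.2427]
eef_rot: [-0.001, 0.715, 0.699, -0.001]
ft_force: [-0.7, -0.2, -2.1]
finger_gap: 0.0154
gripper_force: 61.2
```

```bash
python3 - <<'E'
from h import *
o,p,R=obs();Rt=tool(YA,0);print(p,o["t"])
b=rk(-.020,-.002,.240);seq([(b,Rt),(b-[0,0,.110],Rt)])
E
```

```text
[0.54931518 0.16449183 0.24271191] 15.7
[0.01, 0.008, 0.014] [-0.002, 0.001, -0.001] dist mm 4 deg 0.1
[-0.0, 0.0, 0.55] [-0.0, -0.0, 0.0] dist mm 110 deg 0.0
```

Call:
step_arm --increments '[[[0.005,0.004,0.15],[0,0,0],-1],[[0.005,0.004,0.3],[0,0,0],-1],[[0.005,0.004,0.45],[0,0,0],-1],[[0.005,0.004,0.54],[0,0,0],-1],[[0.005,0.004,0.55],[0,0,0],-1]]'

```text
t: 16.2
ee_pos: [0.5507, 0.1661, 0.1338]
eef_rot: [-0.0, 0.715, 0.699, -0.001]
ft_force: [-1.4, -0.4, -3.0]
finger_gap: 0.0153
gripper_force: 61.1
```

Call:
step_arm --increments '[[[0,0,0.01],[0,0,0],-1],[[0,0,0.018],[0,0,0],-1],[[0,0,0.025],[0,0,0],-1],[[0,0,0.03],[0,0,0],-1],[[0,0,0.03],[0,0,0],-1]]'

```text
t: 16.7
ee_pos: [0.5525, 0.167, 0.1296]
eef_rot: [0.001, 0.715, 0.7, 0.001]
ft_force: [1.1, -4.7, -0.9]
finger_gap: 0.0153
gripper_force: 61.7
```

Call:
step_arm --increments '[[[-0.01,0,0],[0,0,0],-1],[[-0.02,0,0],[0,0,0],-1],[[-0.02,0,0.01],[0,0,0],-1],[[-0.02,0,0.015],[0,0,0],-1],[[-0.02,0,0.015],[0,0,0],-1]]'

```text
t: 17.2
ee_pos: [0.5515, 0.1636, 0.1257]
eef_rot: [0.0, 0.714, 0.7, 0.0]
ft_force: [0.3, -0.6, -2.3]
finger_gap: 0.0155
gripper_force: 61.3
```

```bash
python3 - <<'E'
from h import *
v=ctrl.capture("scene");t=ctrl.capture("top");o,p,R=obs();print(p,o["ft_force"],o["ft_torque"])
cv2.imwrite("pics/s4.png",np.hstack([cv2.resize(v[90:250,90:270],None,fx=2.2,fy=2.2),cv2.resize(t[140:300,80:260],None,fx=2.2,fy=2.2)]))
E
```

```text
[0.5516777  0.16362373 0.1258982 ] [-0.0038684  -0.1951809  -3.79669543] [-0.01120512 -0.00496385  0.02682116]
```

View pics/s4.png

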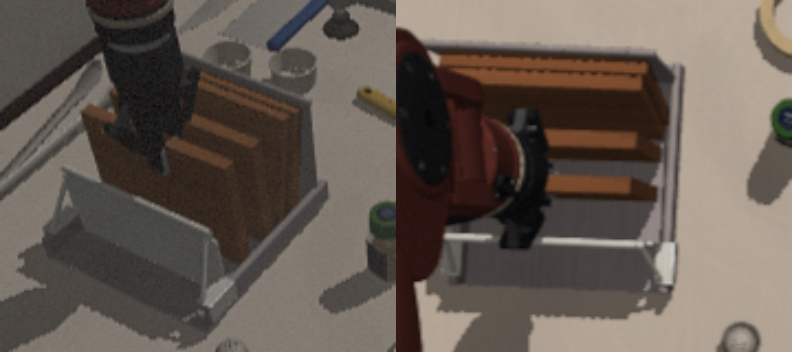

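Both boards now stand in the row and the second is clear of the rail (its edge in the top crop lines up with the others). I'll lower the last few millimetres.

Call:
step_arm --increments '[[[0,0,0.003],[0,0,0],-1],[[0,0,0.006],[0,0,0],-1],[[0,0,0.008],[0,0,0],-1],[[0,0,0.01],[0,0,0],-1],[[0,0,0.01],[0,0,0],-1]]'

```text
t: 17.8
ee_pos: [0.5521, 0.1631, 0.1248]
eef_rot: [0.001, 0.714, 0.7, 0.001]
ft_force: [-1.8, -3.3, 6.6]
finger_gap: 0.0152
gripper_force: 62.7
```

Call:
step_arm --increments '[[[0,0,0],[0,0,0],-0.4],[[0,0,0],[0,0,0],-0.4],[[0,0,0],[0,0,0],-0.4],[[0,0,-0.1],[0,0,0],-0.4],[[0,0,-0.25],[0,0,0],-0.4]]'

```text
t: 18.3
ee_pos: [0.5504, 0.1634, 0.173]
eef_rot: [-0.001, 0.714, 0.7, -0.001]
ft_force: [0.2, -0.8, 0.5]
finger_gap: 0.0254
gripper_force: 0.0
```

Call:
step_arm --increments '[[[0,0,-0.25],[0,0,0],-0.4],[[0,0,-0.4],[0,0,0],-0.4],[[0,0,-0.4],[0,0,0],-0.4],[[0,0,-0.4],[0,0,0],-0.4],[[0,0,-0.4],[0,0,0],-0.4]]'

```text
t: 18.8
ee_pos: [0.5509, 0.1634, 0.2528]
eef_rot: [-0.0, 0.714, 0.7, -0.0]
ft_force: [0.4, 0.2, -0.3]
finger_gap: 0.0258
gripper_force: 0.0
```

```bash
python3 - <<'E'
from h import *
o,p,R=obs();Rt=tool(YA,np.pi/4);print(p,o["t"])
a=rk(-.17,0,.20);b=rk(-.135,0,.055);c=rk(-.105,0,.055)
seq(lerp(p,R,a,Rt,2)+[(b,Rt),(c,Rt)])
print("x per mm push:",(Rt.T@rk(.1,0,0)-Rt.T@rk(0,0,0))/.2)
print([(np.round(d["point"],4).tolist(),round(float(d["conf"]),2)) for d in ctrl.pinpoint("scene","end_stop_face")])
E
```

```text
[0.55093796 0.16341021 0.25275009] 18.8
[0.013, -0.375, 0.132] [-0.375, -0.0, 0.001] dist mm 80 deg 22.5
[0.013, -0.397, -0.021] [-0.375, -0.0, 0.0] dist mm 80 deg 22.5
[-0.0, -0.388, 0.636] [-0.0, -0.0, 0.0] dist mm 149 deg 0.0
[-0.0, 0.106, 0.106] [-0.0, -0.0, 0.0] dist mm 30 deg 0.0
x per mm push: [0.         0.35355339 0.35355339]
[([0.4959, 0.1664, 0.0608], 0.61)]
```

Call:
step_arm --increments '[[[0.013,-0.375,0.132],[-0.375,0,0],-1],[[0.013,-0.375,0.132],[-0.375,0,0],-1],[[0.013,-0.375,0.132],[-0.375,0,0],-1],[[0.013,-0.375,0.132],[-0.375,0,0],-1],[[0.013,-0.375,0.132],[-0.375,0,0],-1]]'

```text
t: 19.35
ee_pos: [0.4727, 0.1673, 0.2253]
eef_rot: [0.139, 0.7, 0.687, 0.136]
ft_force: [0.4, -0.1, -1.2]
finger_gap: -0.0
gripper_force: 0.0
```

Call:
step_arm --increments '[[[0.013,-0.397,-0.021],[-0.375,0,0],-1],[[0.013,-0.397,-0.021],[-0.375,0,0],-1],[[0.013,-0.397,-0.021],[-0.375,0,0],-1],[[0.013,-0.397,-0.021],[-0.375,0,0],-1],[[0.013,-0.397,-0.021],[-0.375,0,0],-1]]'

```text
t: 19.85
ee_pos: [0.4013, 0.1721, 0.1999]
eef_rot: [0.273, 0.66, 0.647, 0.267]
ft_force: [1.3, 0.2, -0.8]
finger_gap: 0.0001
gripper_force: 0.0
```

Call:
step_arm --increments '[[[0,-0.08,0.13],[0,0,0],-1],[[0,-0.16,0.26],[0,0,0],-1],[[0,-0.25,0.4],[0,0,0],-1],[[0,-0.34,0.55],[0,0,0],-1],[[0,-0.388,0.636],[0,0,0],-1]]'

```text
t: 20.35
ee_pos: [0.4512, 0.1832, 0.0597]
eef_rot: [0.272, 0.664, 0.646, 0.259]
ft_force: [-0.8, 0.2, 0.3]
finger_gap: -0.0002
gripper_force: 0.0
```

```bash
python3 - <<'E'
from h import *
v=ctrl.capture("scene");o,p,R=obs();print(p,o["ft_force"],o["t"],o["finger_gap"])
cv2.imwrite("pics/s5.png",cv2.resize(v[90:250,40:270],None,fx=3,fy=3))
Rt=tool(YA,np.pi/4);seq([(rk(-.1,0,.055),Rt)])
E
```

```text
[0.45101868 0.18292278 0.05730349] [ 0.11585664 -0.36707569 -0.48382644] 20.4 4.3777731508723994e-05
[-0.06, 0.065, 0.079] [-0.017, 0.012, 0.001] dist mm 24 deg 1.2
```

View pics/s5.png

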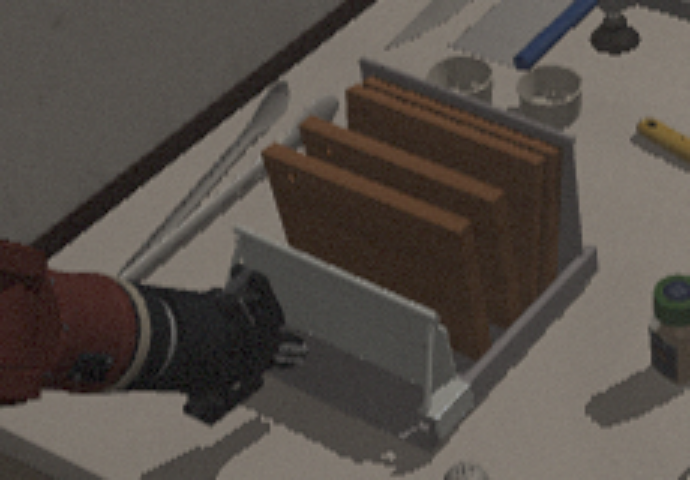

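```bash
python3 - <<'E'
from h import *
o,p,R=obs();print(np.round(o["joint_pos"],3),p,R[:,2],R[:,0])
E
```

```text
[ 0.455  0.381 -1.291 -0.804 -0.337  1.928] [0.45101868 0.18292278 0.05730349] [ 0.69353834 -0.02810418 -0.71987132] [ 0.03036227  0.99949122 -0.00976909]
```

Call:
step_arm --increments '[[[-0.02,0.02,0.025],[-0.017,0.012,0],-1],[[-0.04,0.04,0.05],[-0.017,0.012,0],-1],[[-0.06,0.05,0.065],[-0.017,0.012,0],-1],[[-0.06,0.05,0.065],[-0.017,0.012,0],-1],[[-0.06,0.05,0.065],[-0.017,0.012,0],-1]]'

```text
t: 20.9
ee_pos: [0.4676, 0.1728, 0.0622]
eef_rot: [0.274, 0.661, 0.646, 0.267]
ft_force: [-0.4, -0.5, -0.3]
finger_gap: 0.0001
gripper_force: 0.0
```

```bash
python3 - <<'E'
from h import *
o,p,R=obs();print(np.round(o["joint_pos"],3),p,o["ft_force"],o["t"]);Rt=tool(YA,np.pi/4)
seq([(rk(x,0,.058),Rt) for x in(-.09,-.03,0.015)])
E
```

```text
[ 0.395  0.39  -1.298 -0.858 -0.292  1.875] [0.46755752 0.17277651 0.06224692] [-0.41182558 -0.49549851 -0.2972735 ] 20.9
[-0.012, 0.033, 0.063] [-0.0, 0.002, 0.0] dist mm 14 deg 0.1
[-0.0, 0.212, 0.212] [-0.0, -0.0, 0.0] dist mm 60 deg 0.0
[-0.0, 0.159, 0.159] [-0.0, -0.0, 0.0] dist mm 45 deg 0.0
```

Call:
step_arm --increments '[[[-0.006,0.02,0.03],[0,0,0],-1],[[-0.012,0.035,0.06],[0,0,0],-1],[[-0.012,0.053,0.08],[0,0,0],-1],[[-0.012,0.071,0.1],[0,0,0],-1],[[-0.012,0.089,0.12],[0,0,0],-1]]'

```text
t: 21.4
ee_pos: [0.4968, 0.1699, 0.0571]
eef_rot: [0.274, 0.66, 0.646, 0.266]
ft_force: [-3.7, 0.9, 2.3]
finger_gap: 0.0001
gripper_force: 1.6
```

Call:
step_arm --increments '[[[0,0.018,0.018],[0,0,0],-1],[[0,0.035,0.035],[0,0,0],-1],[[0,0.053,0.053],[0,0,0],-1],[[0,0.071,0.071],[0,0,0],-1],[[0,0.088,0.088],[0,0,0],-1]]'

```text
t: 21.9
ee_pos: [0.5217, 0.1691, 0.0571]
eef_rot: [0.274, 0.66, 0.646, 0.266]
ft_force: [-2.5, -1.4, 0.6]
finger_gap: 0.0002
gripper_force: 1.6
```

```bash
python3 - <<'E'
from h import *
o,p,R=obs();Rt=tool(YA,np.pi/4);r=Ro.from_euler("z",-YA).as_matrix()@(p-[.571,.168,0]);print(r,o["ft_force"],o["t"])
print([(np.round(d["point"],4).tolist(),round(float(d["conf"]),2)) for d in (ctrl.capture("scene"),ctrl.pinpoint("scene","end_stop_face"))[1]])
seq([(rk(r[0]+.025,0,.058),Rt)])
E
```

```text
[-4.92790647e-02  5.67120376e-05  5.71292723e-02] [-2.54124125 -1.41734168  0.64372263] 21.9
[([0.5253, 0.1687, 0.0636], 0.59)]
[-0.001, 0.089, 0.084] [-0.0, 0.002, 0.001] dist mm 25 deg 0.1
```

Call:
step_arm --increments '[[[0,0.018,0.018],[0,0,0],-1],[[0,0.035,0.035],[0,0,0],-1],[[0,0.053,0.053],[0,0,0],-1],[[0,0.071,0.071],[0,0,0],-1],[[0,0.088,0.088],[0,0,0],-1]]'

```text
t: 22.5
ee_pos: [0.5464, 0.1686, 0.0571]
eef_rot: [0.274, 0.66, 0.646, 0.266]
ft_force: [-6.2, -1.8, 3.2]
finger_gap: 0.0001
gripper_force: 2.8
```

Call:
step_arm --increments '[[[0,0.018,0.018],[0,0,0],-1],[[0,0.035,0.035],[0,0,0],-1],[[0,0.053,0.053],[0,0,0],-1],[[0,0.071,0.071],[0,0,0],-1],[[0,0.088,0.088],[0,0,0],-1]]'

```text
t: 23.0
ee_pos: [0.5711, 0.1678, 0.057]
eef_rot: [0.274, 0.661, 0.646, 0.266]
ft_force: [-7.8, -1.4, 5.4]
finger_gap: 0.0
gripper_force: 4.2
```

```bash
python3 - <<'E'
from h import *
o,p,R=obs();r=Ro.from_euler("z",-YA).as_matrix()@(p-[.571,.168,0]);print(r,o["ft_force"],o["t"])
v=ctrl.capture("scene");cv2.imwrite("pics/s6.png",cv2.resize(v[90:250,40:270],None,fx=3,fy=3))
E
```

```text
[ 0.00012427 -0.00015651  0.05701284] [-7.83768076 -1.38702887  5.41950709] 23.0
```

View pics/s6.png

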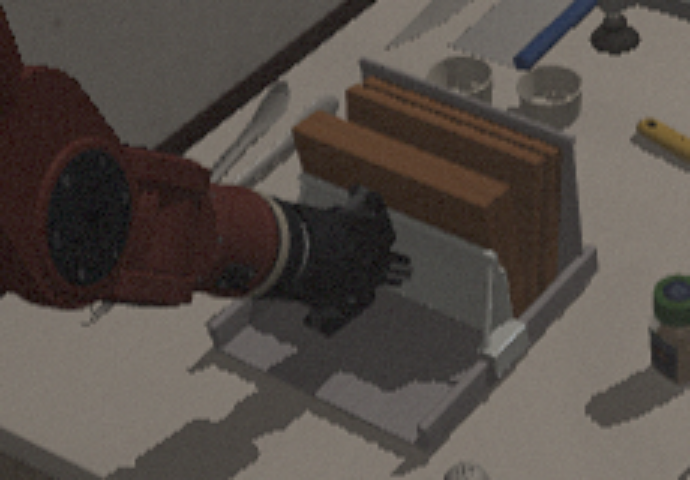

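Picture shows the two new boards packed upright, moving with the stop, and still a gap to the two slumped ones. I've now viewed 11 pictures, one over the limit, so from here I rely on force and pose numbers only.

Call:
step_arm --increments '[[[0,0.014,0.014],[0,0,0],-1],[[0,0.028,0.028],[0,0,0],-1],[[0,0.042,0.042],[0,0,0],-1],[[0,0.056,0.056],[0,0,0],-1],[[0,0.067,0.067],[0,0,0],-1]]'

```text
t: 23.55
ee_pos: [0.5893, 0.1673, 0.0568]
eef_rot: [0.274, 0.661, 0.646, 0.266]
ft_force: [-14.5, -2.6, 11.3]
finger_gap: 0.0004
gripper_force: 7.2
```

Call:
step_arm --increments '[[[0,0.005,0.005],[0,0,0],-1],[[0,0.01,0.01],[0,0,0],-1],[[0,0.015,0.015],[0,0,0],-1],[[0,0.018,0.018],[0,0,0],-1],[[0,0.018,0.018],[0,0,0],-1]]'

```text
t: 24.05
ee_pos: [0.5945, 0.1671, 0.0568]
eef_rot: [0.274, 0.661, 0.646, 0.266]
ft_force: [-12.8, -2.5, 8.8]
finger_gap: 0.0001
gripper_force: 6.0
```

Call:
step_arm --increments '[[[0,0.003,0.003],[0,0,0],-1],[[0,0.006,0.006],[0,0,0],-1],[[0,0.009,0.009],[0,0,0],-1],[[0,0.009,0.009],[0,0,0],-1],[[0,0.009,0.009],[0,0,0],-1]]'

```text
t: 24.55
ee_pos: [0.597, 0.1671, 0.0568]
eef_rot: [0.274, 0.661, 0.646, 0.266]
ft_force: [-12.3, -2.7, 8.1]
finger_gap: 0.0001
gripper_force: 6.0
```

```bash
python3 - <<'E'
from h import *
o,p,R=obs();ctrl.capture("scene");print(p,o["ft_force"])
for l in("end_stop_face","filed_board_1","washed_board_1"):
  print(l,[(np.round(d["point"],4).tolist(),round(float(d["conf"]),2)) for d in ctrl.pinpoint("scene",l)])
print("snug face",rk(.037,0,.066))
E
```

```text
[0.59697544 0.16708096 0.05684283] [-12.27129365  -2.65125914   8.10529713]
end_stop_face [([0.5995, 0.1648, 0.0621], 0.58)]
filed_board_1 []
washed_board_1 []
snug face [0.60799105 0.16718607 0.066     ]
```

Call:
step_arm --increments '[[[0,0.003,0.003],[0,0,0],-1],[[0,0.006,0.006],[0,0,0],-1],[[0,0.009,0.009],[0,0,0],-1],[[0,0.009,0.009],[0,0,0],-1],[[0,0.009,0.009],[0,0,0],-1]]'

```text
t: 25.25
ee_pos: [0.5995, 0.167, 0.0569]
eef_rot: [0.274, 0.661, 0.646, 0.266]
ft_force: [-11.4, -2.5, 8.4]
finger_gap: 0.0001
gripper_force: 5.9
```

Call:
step_arm --increments '[[[0,0.002,0.002],[0,0,0],-1],[[0,0.004,0.004],[0,0,0],-1],[[0,0.006,0.006],[0,0,0],-1],[[0,0.006,0.006],[0,0,0],-1],[[0,0.006,0.006],[0,0,0],-1]]'

```text
t: 25.75
ee_pos: [0.6012, 0.1669, 0.0568]
eef_rot: [0.274, 0.661, 0.646, 0.266]
ft_force: [-11.9, -3.5, 9.2]
finger_gap: -0.0002
gripper_force: 6.1
```

Call:
step_arm --increments '[[[0,0.002,0.002],[0,0,0],-1],[[0,0.004,0.004],[0,0,0],-1],[[0,0.006,0.006],[0,0,0],-1],[[0,0.006,0.006],[0,0,0],-1],[[0,0.006,0.006],[0,0,0],-1]]'

```text
t: 26.25
ee_pos: [0.6029, 0.1669, 0.0569]
eef_rot: [0.274, 0.661, 0.646, 0.266]
ft_force: [-11.6, -4.3, 9.2]
finger_gap: 0.0001
gripper_force: 6.0
```

Call:
step_arm --increments '[[[0,0.002,0.002],[0,0,0],-1],[[0,0.004,0.004],[0,0,0],-1],[[0,0.006,0.006],[0,0,0],-1],[[0,0.006,0.006],[0,0,0],-1],[[0,0.006,0.006],[0,0,0],-1]]'

```text
t: 26.75
ee_pos: [0.6046, 0.1668, 0.0569]
eef_rot: [0.274, 0.661, 0.646, 0.266]
ft_force: [-12.6, -2.6, 9.6]
finger_gap: -0.0002
gripper_force: 6.3
```

Call:
step_arm --increments '[[[0,0.002,0.002],[0,0,0],-1],[[0,0.003,0.003],[0,0,0],-1],[[0,0.004,0.004],[0,0,0],-1],[[0,0.004,0.004],[0,0,0],-1],[[0,0.004,0.004],[0,0,0],-1]]'

```text
t: 27.25
ee_pos: [0.6048, 0.1668, 0.0567]
eef_rot: [0.274, 0.661, 0.647, 0.266]
ft_force: [-21.7, -2.4, 16.6]
finger_gap: 0.0001
gripper_force: 10.6
```

Call:
step_arm --increments '[[[0,0.001,0.001],[0,0,0],-1],[[0,0.002,0.002],[0,0,0],-1],[[0,0.002,0.002],[0,0,0],-1],[[0,0.002,0.002],[0,0,0],-1],[[0,0.002,0.002],[0,0,0],-1]]'

```text
t: 27.75
ee_pos: [0.605, 0.1668, 0.0567]
eef_rot: [0.274, 0.661, 0.647, 0.265]
ft_force: [-26.4, -3.0, 20.6]
finger_gap: 0.0001
gripper_force: 12.8
```

Call:
step_arm --increments '[[[0,-0.01,-0.01],[0,0,0],-1],[[0,-0.04,-0.04],[0,0,0],-1],[[0,-0.1,-0.1],[0,0,0],-1],[[0,-0.17,-0.17],[0,0,0],-1],[[0,-0.2,-0.2],[0,0,0],-1]]'

```text
t: 28.25
ee_pos: [0.5492, 0.1687, 0.0569]
eef_rot: [0.274, 0.66, 0.647, 0.266]
ft_force: [-1.3, 0.4, 0.7]
finger_gap: -0.0002
gripper_force: 0.0
```

Call:
step_arm --increments '[[[0,0,-0.2],[0,0,0],-1],[[0,0.1,-0.4],[0,0,0],-1],[[0,0.2,-0.6],[0,0,0],-1],[[0,0.3,-0.8],[0,0,0],-1],[[0,0.3,-0.8],[0,0,0],-1]]'

```text
t: 28.75
ee_pos: [0.4816, 0.1719, 0.2211]
eef_rot: [0.276, 0.659, 0.644, 0.272]
ft_force: [1.3, 0.6, -0.2]
finger_gap: -0.0001
gripper_force: 0.0
```

```bash
python3 - <<'E'
from h import *
o,p,R=obs();print(p,o["ft_force"],o["t"])
for c in("scene","top"):
  ctrl.capture(c)
  for l in("end_stop_face","washed_board_1","filed_board_1","mill","shaker","spice_jar","date_tape"):
    print(c,l,[(np.round(d["point"],4).tolist(),round(float(d["conf"]),2)) for d in ctrl.pinpoint(c,l)])
  M=ctrl.camera_model(c);f=[box(rk(x,0,.014),YA,0) for x in(.097,.081,.065,.049)]
  a=mask(c,f,M)>.5
  r=np.zeros_like(a)
  for l in("washed_board_1","filed_board_1"):
    for d in ctrl.regions_of(c,l):
      if d["conf"]>.4 and (d["region"]&a).sum()>.3*d["region"].sum(): r|=d["region"]
  print("IoU upright row",c,(a&r).sum()/(a|r).sum(),"region outside model",(r&~a).sum(),a.sum())
E
```

```text
[0.48163469 0.17186115 0.22106806] [ 1.27944661  0.57538259 -0.22125713] 28.75
scene end_stop_face [([0.7533, -0.0905, 0.0011], 0.73), ([0.5642, -0.2401, 0.0061], 0.72), ([0.6091, 0.1643, 0.0595], 0.61)]
scene washed_board_1 []
scene filed_board_1 []
scene mill [([0.3933, -0.0195, 0.0013], 0.91)]
scene shaker [([0.6215, -0.4787, -0.0015], 0.82)]
scene spice_jar [([0.6279, -0.0771, -0.0008], 0.64)]
scene date_tape []
IoU upright row scene 0.5676211453744493 region outside model 66 4474
top end_stop_face [([0.6115, 0.1703, 0.0676], 0.93), ([0.6164, 0.1692, 0.0147], 0.67)]
top washed_board_1 [([0.6146, 0.1708, 0.0153], 0.92), ([0.6337, 0.1667, 0.0158], 0.73)]
top filed_board_1 [([0.67, 0.16, 0.0171], 0.84), ([0.6538, 0.1656, 0.016], 0.72)]
top mill [([0.3926, -0.0256, 0.0009], 0.67)]
top shaker [([0.6269, -0.4765, 0.0014], 0.73)]
top spice_jar [([0.624, -0.0744, 0.0036], 0.59)]
top date_tape [([0.7535, -0.0865, -0.0041], 0.96), ([0.6359, 0.1663, 0.0131], 0.43)]
IoU upright row top 0.8224251648909183 region outside model 44 3898
```

```bash
python3 -c "
from cell import ctrl
print(ctrl.hand_in())"
```

```text
the job is handed in; nothing more can be done
None
```

I handed the job in at about 29 s of arm time: both washed boards stand in the rack, and the stop was pushed up until the force jumped from about 12 to 26 N, so the row of four should be upright and snug (last checked by numbers, not by eye). The bystanders I could measure hadn't moved, the gripper was clear, and I viewed 11 pictures, one over the limit of 10.

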